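Slide the adapter plate out over the shelf end for pick-up

TASK

Push the thin aluminium adapter plate along the raised shelf, in its lane in front of the guide fence, until about a third of its length sticks out past the end of the shelf where the empty grey transport tray stands, so that the next person can take it by its edge. Leave it lying flat on the shelf and straight along it; only push it with the fingers, without lifting it or letting it fall, and leave everything else where it stands.

Things in the scene. Friction and masses are not known exactly. Their poses are not given: they have to be found in the camera images.
- shelf: Low grey raised shelf, fixed to the table, 220 mm deep (own x) x 440 mm long (own y); flat top 80 mm above the table. Origin: centre of its footprint at table height. A steel guide fence, 8 mm thick and 18 mm high above the top, runs the whole length from own x = 0 to +8 mm. The plate's lane is the strip in front of the fence, own x = -110 mm (open front edge) to 0. Both ends (own y = +220 mm and -220 mm) are open, with no lip. Turned up to 0.25 rad on the table.
- plate_center (a point): Centre (half-way up) of the loose aluminium adapter plate, 86 mm wide (own x) x 120 mm long (own y) x 6 mm thick, about 0.13 to 0.25 kg, flat, with rows of dark shallow dimples (only drawn; the top is flat). It lies in the lane near the middle of the shelf, its length roughly along the shelf's own y (up to 0.1 rad off), underside on the shelf top; it slides with ordinary friction (under 3 N).
- tray: Empty open grey plastic tray, 150 x 130 mm, 35 mm high, standing on the table just beyond one end of the shelf (either end). Origin: centre of its underside. Its end of the shelf is the one to push towards.
- rack: Red tube rack, 110 x 120 mm, 50 mm high with caps up to 64 mm, standing on the table just beyond the other end of the shelf. Origin: centre of its underside. A bystander.
- jar: Small amber jar, 40 mm diameter, 46 mm high, loose on the shelf top behind the fence. Origin: centre of its underside. A bystander.
- dishes: Stack of clear culture dishes, 60 mm diameter, 35 mm high, loose on the shelf top behind the fence. Origin: centre of its underside. A bystander.
Mind the look-alikes: they are no part of the job. Of the things like the part that bears plate_center, leave any that is blue; of the rest the smaller one is meant.

How it is judged:
At the end, for the whole second after the job is handed in: The plate lies flat and at rest on the shelf in its lane (centre 30 to 85 mm in front of the fence), straight within 0.2 rad, its centre 5 to 36 mm short of the shelf end next to the tray: about 24 to 55 mm of its length overhangs there (((y of tray in the frame of shelf above 0 m and y of plate_center in the frame of shelf between 0.184 and 0.215 m) or (y of tray in the frame of shelf below 0 m and y of plate_center in the frame of shelf between -0.215 and -0.184 m)) and x of plate_center in the frame of shelf between -0.085 and -0.03 m and angle between the y axis of plate_center and the y axis of shelf, either way round below 0.2 rad and angle between plate_center's own z axis and vertical below 0.05 rad and height (world z) of plate_center between 0.079 and 0.087 m and linear speed of plate below 0.01 m/s); the robot touches nothing.
It fails at once if the plate is lifted (more than 12 mm) off the shelf or tipped up (height (world z) of plate_center above 0.095 m or angle between plate_center's own z axis and vertical above 0.2 rad).
It fails at once if the plate falls off the shelf (height (world z) of plate_center below 0.07 m).
It fails at once if a bystander (tray, rack, jar or dishes) is moved by more than 20 mm (distance of any of tray, rack, jar, dishes from where it was at the start of the episode above 0.02 m).
It also fails if it takes over 38 s, if anything falls off the work surface, if the arm or the gripper's body presses on something with over 40 N, if the wrist force passes 120 N, or if a joint passes its speed limit or range.

ROBOT

A 7-joint arm with a two-finger parallel gripper is mounted at the origin on the work surface. World frame = base frame: x ahead of the robot, y to its left, z up, the work surface at z = 0. Lengths are in m, angles in rad, forces in N, time in s.
With the tool pointing down it reaches from about 0.4 to 0.9 m from the base axis. Payload 5.6 kg.
Tool frame: the origin (TCP) lies midway between the tips of the shut fingers; the grasp point (between the pads) lies 19 mm behind it; y points along the fingers, z is the direction in which the jaws open and shut, and the axes are right-handed (so a half turn about y gives the same grasp; the last joint's range is limited). The gripper opens to 92 mm and grips with 3 to 60 N. Pads are 20 mm wide; open, the fingers measure 128 mm over their backs; the gripper's body (75 mm by 189 mm) begins 69 mm behind the grasp point.
Start: joints at [1.249, 0.468, -0.012, 1.603, 0.006, 1.071, -0.056], TCP at [0.179, -0.625, 0.215] pointing down, gripper open.
Joint ranges: [-2.53, 2.53], [-0.31, 2.02], [-1.57, 1.55], [0.28, 2.44], [-1.29, 4.43], [0.15, 1.84], [-2.92, 2.92]. Speed limits (rad/s): [2.57, 2.57, 3.14, 3.14, 3.14, 3.14, 3.14].

INTERFACE

Orientations are given as a 3x3 rotation matrix whose columns are the frame's x, y, z axes.
In Python, from station import env, effector, solver, viewer, workorder, search_frame, tip_of gives the robot as it stands. Calls block until the motion is done:
- env.reach(position, orientation): joint-space move of the TCP to a pose.
- env.movel(position, frame=None, rate=0.15): straight line of the TCP; frame=None keeps the orientation; rate is the mean speed in m/s.
- env.goto_joints(angles): joint-space move.
- effector.release() and effector.grasp(squeeze=None): open the fingers fully, or close them until they stop; squeeze is the grip in N (None keeps the last).
- env.pause(seconds).
- solver.inverse_kinematics(position, orientation): joint angles nearest the present ones, or None.
- env.sense(): the state.
- viewer.read_camera(name): name is "side" or "top"; returns (picture, depth): 400x640x3 uint8, red, green, blue; 400x640 float32, m along the optical axis (not along the pixel's ray), 0 where there is no reading.
- viewer.camera_info(name): a dict with "intrinsics" (3x3 intrinsics, pixels), "eye" and "rotation" of the camera in the world. Camera axes: x right, y up, looking along -z (the intrinsics and any distortion apply to the point x, -y, -z); pixel columns grow to the right and rows downward; lengths in m; the calibration is good to about 2 mm. A picture is of the moment at which its call begins. camera_info takes no time and is no camera call.
A pose or a line that the arm cannot do raises env.PlanningError and nothing moves.
- workorder.finish_job(): hands the job in, once; it reports no verdict.
Trained networks look in the newest picture that a camera, given by its name, has taken for a name from the list of things; names that differ only in an ending like _2 or _b are one class to them, and where a whole thing is asked for, a point or a joint stands for the part that bears it (a point fixed in the world has none). Each returns a list of dicts, best first, with "score" (0 to 1); they miss things now and then, are a little off and sometimes report something else, mostly with a low value. They report only what shows in the picture. A call takes as long as a camera call. They do not tell look-alikes from the thing itself.
- search_frame(camera, name): "at" ([x, y, z] in m, in world coordinates, good to about 4 mm: the middle of the surface that is visible of it).
- tip_of(camera, name): "at" ([x, y, z] in m, in world coordinates, good to about 4 mm: a listed point, or the origin of a listed thing).
The state is a dict: "t": time; "joint_positions": joint angles; "joint_velocities": joint speeds; "tau": joint torques, N m; "ee_pos": TCP position; "tcp_rot": TCP orientation; "wrist_force": force on the tool from outside, world axes, zero at the start; "moment": the same for the moment, N m; "gripper_width": finger opening in m.
Only numpy, scipy, OpenCV 4.12 (cv2) and the standard library are available. Lean on these libraries where they do the work, as an engineer would, in place of code of your own. Each camera call takes 0.05 s, during which the arm holds its last target.

## Working session

There is one attempt and no reset: what is moved stays moved. The work goes in short steps, each a Python script; the robot and the scene stay as the last script left them, time stands still between calls to the robot, and variables do not carry over. Pictures are saved under pics/ and viewed, and the job is handed in when it is done.

```bash
ls; mkdir -p pics; python3 - <<'E'
from station import env, viewer, search_frame, tip_of
import cv2, numpy as np
for c in ("side","top"):
    p,d=viewer.read_camera(c); cv2.imwrite(f"pics/{c}0.png",p[:,:,::-1]); np.save(f"pics/{c}0.npy",d)
    i=viewer.camera_info(c); print(c,i)
    for n in ("shelf","plate_center","tray","rack","jar","dishes"):
        print(n,[(np.round(r["at"],3).tolist(),round(r["score"],2)) for r in tip_of(c,n)])
print(env.sense())
E
```

```text
pics
side {'intrinsics': array([[520.59519842,   0.        , 321.46237983],
       [  0.        , 520.59519842, 201.53375636],
       [  0.        ,   0.        ,   1.        ]]), 'eye': array([ 0.48042357, -0.9856155 ,  0.74354528]), 'rotation': array([[ 0.9973184 ,  0.05759704, -0.04515068],
       [-0.06912777,  0.53883226, -0.839572  ],
       [-0.02402822,  0.84044178,  0.54136888]])}
shelf [([0.564, -0.042, -0.002], 0.96), ([0.632, 0.012, 0.081], 0.67)]
plate_center [([0.33, -0.129, 0.003], 0.98), ([0.505, -0.047, 0.083], 0.76), ([0.314, 0.162, 0.002], 0.75)]
tray [([0.599, 0.295, -0.0], 0.91)]
rack [([0.485, -0.354, -0.002], 0.8)]
jar [([0.632, 0.016, 0.078], 0.62)]
dishes [([0.605, -0.118, 0.084], 0.56)]
top {'intrinsics': array([[371.16786632,   0.        , 322.04742435],
       [  0.        , 371.16786632, 197.10964925],
       [  0.        ,   0.        ,   1.        ]]), 'eye': array([0.44835306, 0.01703302, 0.99212847]), 'rotation': array([[ 0.02130764,  0.99587688, -0.08817724],
       [-0.99975936,  0.02168445,  0.0033176 ],
       [ 0.00521599,  0.08808533,  0.9960992
[... 385 characters left out ...]
40651, -0.05631822]), 'joint_velocities': array([ 0.00074843, -0.00057853,  0.00107622, -0.00095701, -0.00046516,
        0.000188  ,  0.00068221]), 'tau': array([-3.15097077e-04, -5.20277667e+01, -1.23312691e-02, -2.44018382e+01,
       -5.66862139e-02,  1.12547167e-02,  2.88054287e-05]), 'ee_pos': array([ 0.1788365 , -0.62491159,  0.21461883]), 'tcp_rot': array([[-9.61420706e-01, -2.40193604e-06,  2.75082218e-01],
       [-2.75082218e-01, -5.72623754e-05, -9.61420704e-01],
       [ 1.80611323e-05, -9.99999998e-01,  5.43925034e-05]]), 'wrist_force': array([ 1.30623155,  1.27308409, -0.20439819]), 'moment': array([-0.02599804,  0.02482909,  0.01476099]), 'gripper_width': 0.09189826588384746}
```

View pics/side0.png

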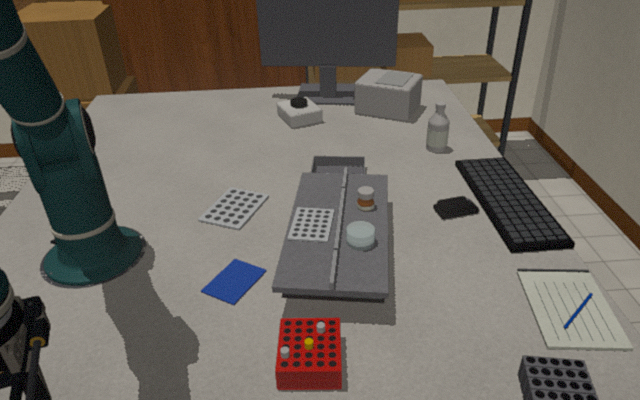

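View pics/top0.png

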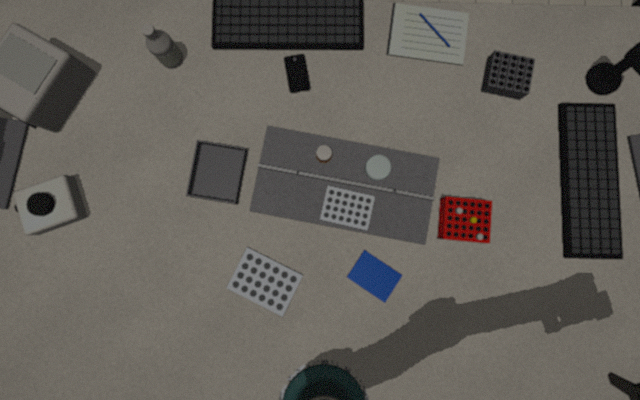

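Side view: the job's plate is the small white-dimpled one on the shelf, at side (312,224) and top (348,208). The larger plate at top (264,280) and the blue one at (375,276) are look-alikes on the table. The tray is at the shelf's left end in the top view (218,172), which is +y, and the rack is at (466,219). Next I'll measure the shelf and plate poses.

```bash
cat > h.py <<'E'
from station import *
import cv2, numpy as np
def cloud(cam,d):
    i=viewer.camera_info(cam);K=i["intrinsics"]
    v,u=np.mgrid[:400,:640]
    P=np.stack([(u-K[0,2])/K[0,0]*d,-(v-K[1,2])/K[1,1]*d,-d],-1)
    return P@i["rotation"].T+i["eye"]
def plane(cam,px,z):
    i=viewer.camera_info(cam);K=i["intrinsics"];px=np.asarray(px,float)
    r=np.stack([(px[:,0]-K[0,2])/K[0,0],-(px[:,1]-K[1,2])/K[1,1],-np.ones(len(px))],-1)@i["rotation"].T
    return i["eye"]+r*((z-i["eye"][2])/r[:,2])[:,None]
def rect(P):
    (c,s,a)=cv2.minAreaRect((P[:,:2]*1000).astype(np.float32))
    b=cv2.boxPoints((c,s,a)); e=[b[1]-b[0],b[2]-b[1]]; L=max(e,key=np.linalg.norm)
    if L[1]<0:L=-L
    return np.array(c)/1000,sorted(s),np.arctan2(-L[0],L[1])  # yaw: own y=(-sin,cos)
def shelf(cam="top",d=None):
    W=cloud(cam,d); m=((W[...,2]>.068)&(W[...,2]<.14)&(abs(W[...,0]-.56)<.2)&(abs(W[...,1]+.04)<.3)).astype(np.uint8)
    m=cv2.morphologyEx(m,cv2.MORPH_OPEN,np.ones((3,3),np.uint8))
    n,l,st,_=cv2.connectedComponentsWithStats(m); k=1+st[1:,4].argmax()
    m=(l==k)
    top=m&(W[...,2]<.09)
    v,u=np.nonzero(top); return rect(plane(cam,np.c_[u,v],.08)),top,m
def plate(cam,p,region):
    g=p.min(-1); 
    m=((g>130)&region).astype(np.uint8)
    m=cv2.morphologyEx(m,cv2.MORPH_OPEN,np.ones((3,3),np.uint8))
    m=cv2.morphologyEx(m,cv2.MORPH_CLOSE,np.ones((5,5),np.uint8))
    n,l,st,_=cv2.connectedComponentsWithStats(m); k=1+st[1:,4].argmax()
    v,u=np.nonzero(l==k); return rect(plane(cam,np.c_[u,v],.086)),(l==k)
E
python3 - <<'E'
from h import *
for c in ("top","side"):
    p,d=viewer.read_camera(c)
    s,top,m=shelf(c,d); print(c,s)
    q,mk=plate(c,p,m&(p.mean(-1)>0)); print(q)
    o=p[:,:,::-1].copy(); o[top]=o[top]//2+[0,60,0]; o[mk]=[0,0,255]; cv2.imwrite(f"pics/{c}1.png",o)
E
python3 -c "
import cv2,numpy as np
a=cv2.imread('pics/top1.png')[110:260,230:460];b=cv2.imread('pics/side1.png')[160:310,230:460]
cv2.imwrite('pics/m1.png',cv2.resize(np.vstack([a,b]),None,fx=1.9,fy=1.9,interpolation=0))"
```

```text
top (array([ 0.5624118 , -0.04216267]), [219.63616943359375, 440.1451110839844], np.float32(-0.16781016))Traceback (most recent call last):
  File "<stdin>", line 5, in <module>
  File "h.py", line 29, in plate
    n,l,st,_=cv2.connectedComponentsWithStats(m); k=1+st[1:,4].argmax()
                                                      ~~~~~~~~~~~~~~~^^
ValueError: attempt to get argmax of an empty sequence
[ WARN:0@0.021] global loadsave.cpp:275 findDecoder imread_('pics/top1.png'): can't open/read file: check file path/integrity
Traceback (most recent call last):
TypeError: 'NoneType' object is not subscriptable
```

```bash
python3 - <<'E'
import re
s=open('h.py').read()
s=s.replace("""    m=((g>130)&region).astype(np.uint8)
    m=cv2.morphologyEx(m,cv2.MORPH_OPEN,np.ones((3,3),np.uint8))
    m=cv2.morphologyEx(m,cv2.MORPH_CLOSE,np.ones((5,5),np.uint8))
""","""    m=((g>115)&region).astype(np.uint8)
    m=cv2.morphologyEx(m,cv2.MORPH_CLOSE,np.ones((7,7),np.uint8))
    m=cv2.morphologyEx(m,cv2.MORPH_OPEN,np.ones((9,9),np.uint8))
""")
s+='''
C=np.array([.5624,-.0422]);YAW=-.1678
ey=np.array([-np.sin(YAW),np.cos(YAW)]);ex=np.array([np.cos(YAW),np.sin(YAW)])
def loc(P):
    P=np.asarray(P)[...,:2]-C; return np.stack([P@ex,P@ey],-1)
def wor(x,y,z): return np.r_[C+x*ex+y*ey,z]
def lane(cam):
    """pixels that lie (at z=.086) in the lane or its overhang"""
    v,u=np.mgrid[:400,:640]; L=loc(plane(cam,np.c_[u.ravel(),v.ravel()],.086)).reshape(400,640,2)
    return (L[...,0]>-.118)&(L[...,0]<-.003)&(abs(L[...,1])<.3)
'''
open('h.py','w').write(s)
E
python3 - <<'E'
from h import *
for c in ("top","side"):
    p,d=viewer.read_camera(c)
    s,top,m=shelf(c,d); print(c,s)
    R=lane(c)
    print(np.percentile(p.min(-1)[R&m],[5,25,50,75,95]))
    o=p[:,:,::-1].copy(); 
    try:
        q,mk=plate(c,p,R&m); print(q,loc(q[0]),q[2]-YAW); o[mk]=[0,0,255]
    except ValueError as e: print(e)
    cv2.imwrite(f"pics/{c}1.png",o)
E
python3 -c "
import cv2,numpy as np
a=np.hstack([cv2.imread('pics/top1.png')[110:260,230:460],cv2.imread('pics/top0.png')[110:260,230:460]]);b=np.hstack([cv2.imread('pics/side1.png')[160:310,230:460],cv2.imread('pics/side0.png')[160:310,230:460]])
cv2.imwrite('pics/m1.png',cv2.resize(np.vstack([a,b]),None,fx=1.7,fy=1.7,interpolation=0))"
```

```text
top (array([ 0.56238483, -0.04217206]), [219.63070678710938, 440.1734924316406], np.float32(-0.16808923))
[ 71.  75.  78.  81. 129.]
(array([ 0.50454691, -0.04766898]), [83.07484436035156, 116.93611145019531], np.float32(-0.2017291)) [-0.05612713 -0.01505442] -0.03392911
side (array([ 0.56576428, -0.04488638]), [219.07240295410156, 462.236328125], np.float32(-0.16933563))
[ 80.  99. 102. 106. 157.]
(array([ 0.50363025, -0.0488808 ]), [94.01235961914062, 124.82958984375], np.float32(-0.16955)) [-0.05682852 -0.01640231] -0.0017500073
```

View pics/m1.png

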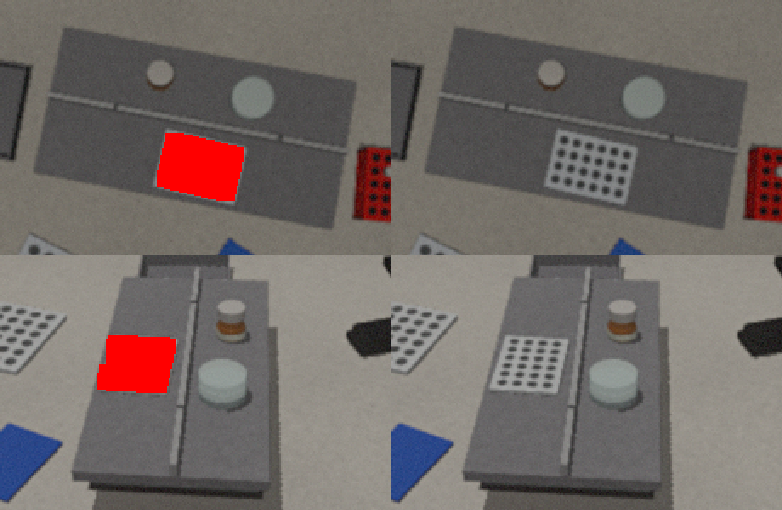

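The mask overlay covers the plate in both views. It lies at shelf-local (-56, -15) mm, about 0.03 rad off straight. I'll approach behind it with closed fingers, the 36 mm wide face across the lane.

```bash
cat >> h.py <<'E'
def Rt(s=1):
    y=np.array([0,0,-1.]);z=np.r_[s*ex,0];return np.stack([np.cross(y,z),y,z],1)
def st(tag=""):
    s=env.sense();print(tag,"t",round(s["t"],2),"loc",np.round(loc(s["ee_pos"]),4),"z",round(s["ee_pos"][2],4),"F",np.round(s["wrist_force"],2),"w",round(s["gripper_width"],4))
E
python3 - <<'E'
from h import *
q0=env.sense()["joint_positions"]
best=None
for s in (1,-1):
    q=solver.inverse_kinematics(wor(-.057,-.108,.2),Rt(s)); print(s,q)
    if q is not None:
        c=np.abs(q-q0).max()
        if best is None or c<best[0]: best=(c,s)
print(best)
s=best[1]
effector.grasp(10); st("closed")
env.reach(wor(-.057,-.108,.2),Rt(s)); st("above")
env.movel(wor(-.057,-.108,.1),rate=.12); st()
env.movel(wor(-.057,-.108,.0825),rate=.03); st("down")
p,d=viewer.read_camera("side"); cv2.imwrite("pics/s2.png",cv2.resize(p[130:330,200:460,::-1],None,fx=3,fy=3))
p,d=viewer.read_camera("top"); cv2.imwrite("pics/t2.png",p[:,:,::-1])
E
```

```text
1 [ 0.6769781   0.30308412 -0.5477997   1.93298807  0.19139481  0.95643595
 -0.12933913]
-1 [-0.80133207  0.56567955  1.36604173  2.01479707 -0.6327967   1.09161165
 -2.45505102]
(np.float64(0.5720243023409255), 1)
closed t 2.19 loc [-0.2809 -0.6386] z 0.2146 F [ 0.11 -0.06 -0.08] w 0.0004
above t 4.26 loc [-0.0569 -0.1095] z 0.1999 F [ 0.43 -0.49  0.26] w 0.0004
 t 5.24 loc [-0.0564 -0.108 ] z 0.1006 F [-0.49 -0.16  1.3 ] w 0.0004
down t 5.97 loc [-0.057  -0.1079] z 0.0825 F [-0.15  0.62 -0.23] w 0.0008
```

View pics/s2.png

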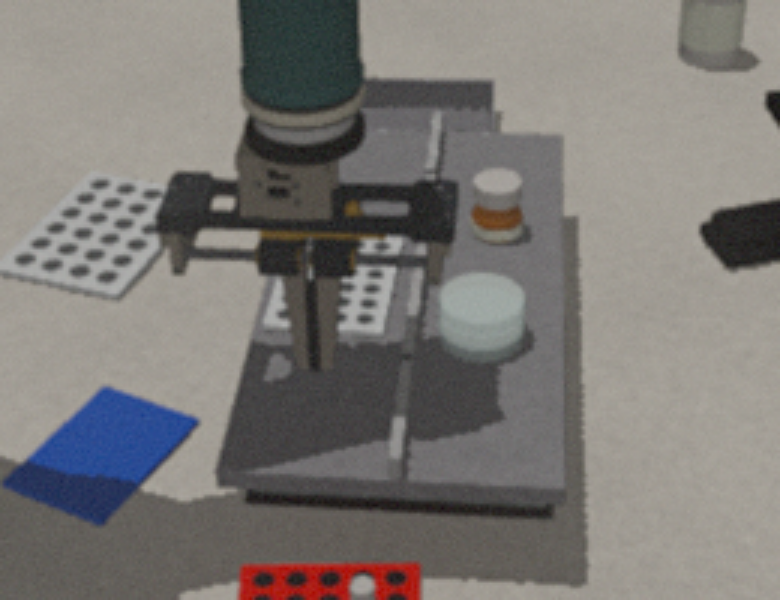

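View pics/t2.png

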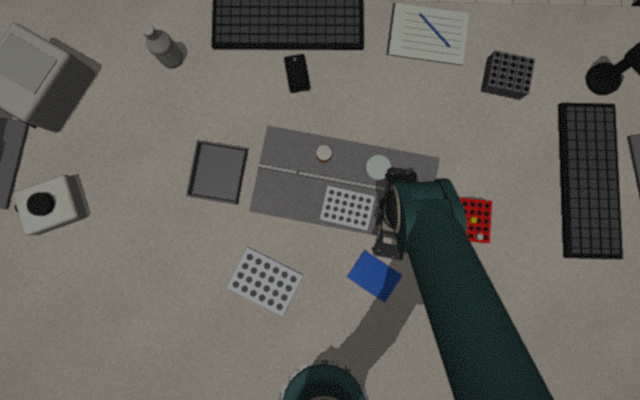

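The fingertips are on the shelf just behind the plate (side crop (315,365)). The gripper body is well above the dishes. Next, the first push, partway.

```bash
cat > look.py <<'E'
from h import *
def look(n):
    for c in ("top","side"):
        p,d=viewer.read_camera(c)
        W=cloud(c,d); q,mk=plate(c,p,lane(c)&(W[...,2]<.11)&(W[...,2]>.06))
        o=p[:,:,::-1].copy(); cv2.imwrite(f"pics/{c}{n}.png",cv2.resize(o[90:290,160:460],None,fx=2.5,fy=2.5))
        print(c,q[1],np.round(loc(q[0]),4),"yaw",round(float(q[2]-YAW),3))
E
python3 - <<'E'
from look import *
for y in (-.04,.04):
    env.movel(wor(-.057,y,.0825),rate=.06); st()
look(3)
E
```

```text
t 7.36 loc [-0.0569 -0.0402] z 0.0825 F [-0.55 -0.13  0.5 ] w 0.0007
 t 8.84 loc [-0.0569  0.0398] z 0.0825 F [-0.58  0.29  0.29] w 0.0006
top [63.82305908203125, 86.07167053222656] [-0.0606  0.1386] yaw -1.381
side [33.928192138671875, 117.2841567993164] [-0.0279  0.107 ] yaw 0.062
```

View pics/top3.png

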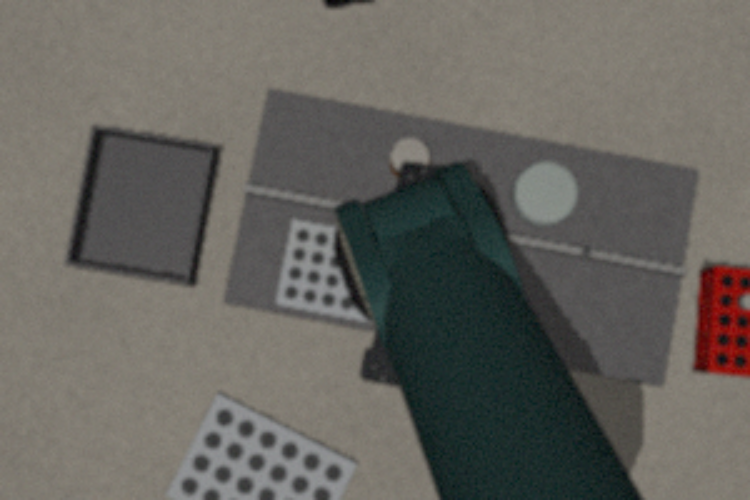

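View pics/side3.png

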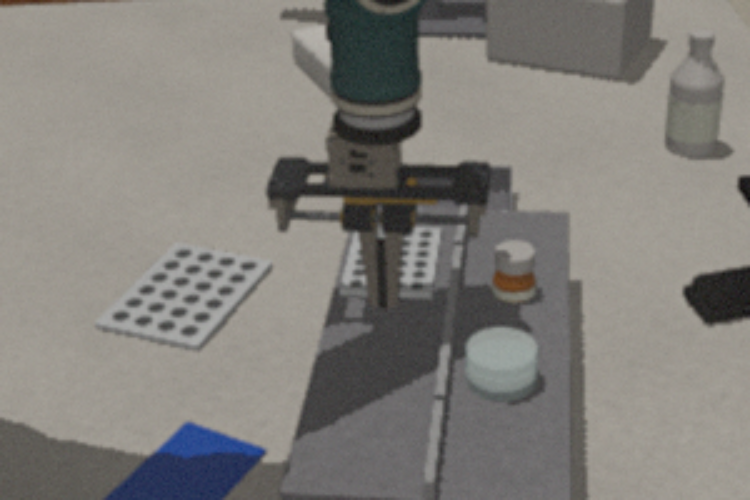

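The plate moved straight. Its front edge is at local y ≈ 0.170, so the centre is ≈ 0.110, matching the predicted TCP + 70 mm. I'll finish the push to about 0.197, back off and check.

```bash
python3 - <<'E'
from look import *
env.movel(wor(-.057,.127,.0825),rate=.06); st("pushed")
env.movel(wor(-.057,.10,.0825),rate=.06)
env.movel(wor(-.057,.09,.22),rate=.15); st("up")
env.movel(wor(-.057,-.16,.25),rate=.2); st("away")
look(4)
for c in ("top","side"):
    for n in ("plate_center","tray","rack","jar","dishes"):
        print(c,n,[(np.round(r["at"],3).tolist(),np.round(loc(r["at"]),3).tolist(),round(r["score"],2)) for r in tip_of(c,n)])
st()
E
```

```text
pushed t 10.54 loc [-0.057  0.127] z 0.0825 F [-0.16 -0.19 -0.82] w 0.0004
up t 12.21 loc [-0.0576  0.0898] z 0.2191 F [-0.03  0.8  -0.87] w 0.0006
away t 13.62 loc [-0.057  -0.1587] z 0.2498 F [0.49 1.3  0.13] w 0.0005
top [86.76622772216797, 118.74948120117188] [-0.0589  0.1952] yaw 0.012
side [78.62680053710938, 122.39910888671875] [-0.0515  0.1917] yaw 0.074
top plate_center [([0.534, 0.16, 0.081], [-0.062, 0.194], 0.84), ([0.334, -0.133, -0.0], [-0.21, -0.127], 0.61)]
top tray [([0.597, 0.295, -0.002], [-0.022, 0.338], 0.68)]
top rack []
top jar [([0.63, 0.015, 0.083], [0.057, 0.068], 0.55)]
top dishes [([0.598, -0.12, 0.08], [0.048, -0.071], 0.89)]
side plate_center [([0.539, 0.162, 0.081], [-0.058, 0.197], 0.96), ([0.314, 0.159, 0.006], [-0.278, 0.157], 0.91), ([0.33, -0.128, 0.003], [-0.214, -0.123], 0.68)]
side tray [([0.6, 0.296, -0.0], [-0.019, 0.34], 0.57)]
side rack [([0.484, -0.354, -0.002], [-0.026, -0.321], 0.61)]
side jar [([0.634, 0.014, 0.078], [0.061, 0.067], 0.69)]
side dishes [([0.604, -0.116, 0.079], [0.054, -0.066], 0.89)]
 t 14.22 loc [-0.057 -0.16 ] z 0.25 F [0.08 0.37 0.06] w 0.0005
```

View pics/top4.png

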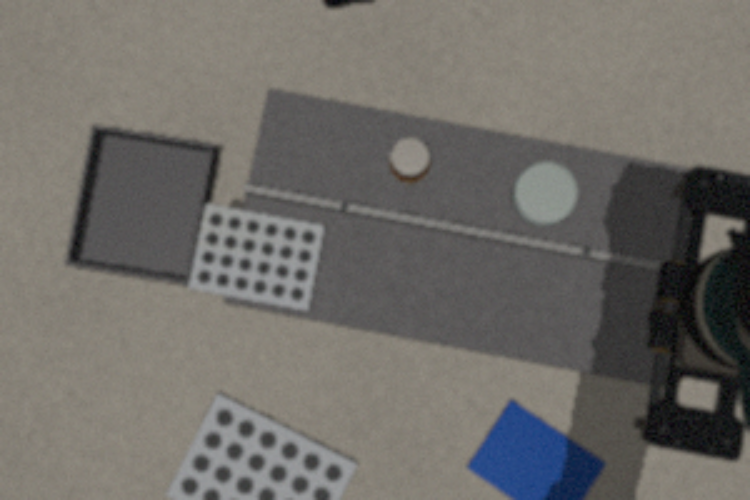

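View pics/side4.png

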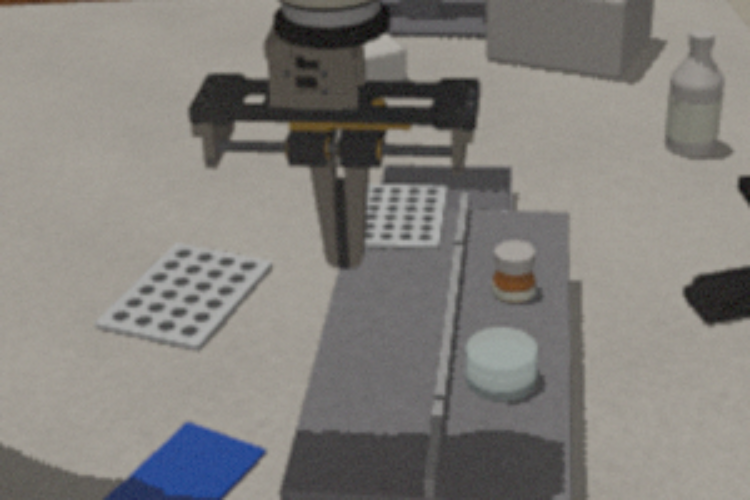

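The plate lies flat (top crop (256,257)), overhanging towards the tray, and nothing else has moved. Its centre is at local y ≈ 0.195–0.197 and x ≈ -0.058, within tolerance. Handing in.

```bash
python3 -c "
from station import *
print(workorder.finish_job())"
```

```text
the job is handed in; nothing more can be done
None
```

I pushed the small aluminium plate along its lane with closed fingers, in two straight pushes. I then backed off, moved the arm clear above the shelf and handed the job in at about 14 s.

- **Plate position:** the last check put its centre about 59 mm in front of the fence. It sits at y ≈ 0.195 m in the shelf frame (allowed 0.184–0.215 m), so roughly 35 mm overhangs towards the tray. It is straight within about 0.01 rad and lies flat in the pictures. The networks (0.194 and 0.197 m) and the finger position (0.197 m) agree.
- **Disagreement:** the side camera's own measurement read y = 0.192 m and 0.07 rad off straight, because the fingers partly hid the plate. That is still within limits.
- **Bystanders:** tray, jar and dishes were found again within about 7 mm of their first readings, which is close to the networks' error. The rack was not found in the last top view, where the arm was parked above that end. The side view found it unmoved.

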